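Lock the cup turntable at its zero slot

TASK

The tea cup on the indexing turntable must be set back to zero for work on its rim: push the black finger peg round until the red-painted slot in the steel index plate faces the lock bolt, then push the bolt by its brass knob fully home into that slot. Leave the cup standing in its place on the plate, leave the spare cup, the orange tin and the hammer where they are, and take the hand away.

Things in the scene. Friction and masses are not known exactly. Their poses are not given: they have to be found in the camera images.
- turntable: Indexing turntable fixed to the bench, dark green cast iron. Origin on the index plate's axis at bench height; z up; its y axis points from the plate's axis along the lock bolt. Foot 156 mm across, 16 mm high; a 64 mm wide arm, equally high, runs out to y = 220 mm and carries the bolt in two steel keepers (40 mm wide, top at z = 44.5 mm, from y = 106 to 162 mm).
- index_plate (a joint): Angle of the steel index plate about the vertical axis, rad, growing counter-clockwise seen from above; 0 = red slot in line with the bolt. The plate is 170 mm across, 12 mm thick, top at z = 40 mm. It turns either way with steady friction (about 2 N at the peg) and stays where it is left. It starts clockwise of zero (-1.15 to -0.45).
- zero_slot (a point): Middle of the red-painted slot, 76 mm from the plate's axis, z = 40 mm (the plate's top); turns with the plate. The plate's rim has four open slots, 90 degrees apart, each 18 mm wide and 21 mm deep; only this one has red paint on both sides and at its inner end.
- lock_line (a point): Fixed point on the line of the bolt, 76 mm from the plate's axis, z = 40 mm: zero_slot lies here when the red slot is in line with the bolt.
- peg_top (a point): Centre of the top of the black finger peg: an upright round peg, 14 mm in diameter, that stands on the index plate 70 mm from its axis, from z = 40 to 90 mm. It turns with the plate; seen from above it stands 135 degrees clockwise from the red slot.
- bolt (a joint): Travel of the lock bolt towards the plate's axis (the turntable's -y), m: 0 = drawn back, 0.028 = fully home, knob against the keeper. Steel bar 13 mm wide, z = 29 to 39 mm, half-round nose: at 0 it is 10 mm clear of the rim, at home 18 mm into the slot. The rim blocks it unless a slot is within about 4 mm of its line. Friction 2 N, no spring; it stays where it is left.
- knob_top (a point): Centre of the top of the bolt's brass knob: an upright round post, 16 mm in diameter, from z = 39 to 90 mm, that moves with the bolt. At bolt = 0 it stands 198 mm from the plate's axis, at home 170 mm.
- cup: White tea cup with a silver rim, loose, 62 mm across at the mouth, 55 mm high, standing upright on the cork pad (76 mm across, top at z = 43 mm) in the middle of the plate; its rim is at z = 98 mm. Origin at the centre of its foot. It turns with the plate.
- spare_cup: Bystander: the same cup with a brass rim, loose on the bench, 62 mm across, 55 mm high. Origin at the centre of its foot.
- flux_tin: Bystander: orange tin, loose, upright on the bench, 64 mm across, 85 mm high. Origin at the centre of its underside.
- hammer: Bystander: hammer lying on the bench, 240 mm long, 26 mm high, head 78 mm wide at its own +x end. Origin under the middle of its length.
Not all that is in view belongs to the job. Leave any green or turquoise look-alike of the cup alone.

How it is judged (in metres and radians):
On the way, in this order (a step that is already met when the one before it is completed fails the run):
1. the red slot is brought in front of the drawn-back bolt (horizontal distance between zero_slot and lock_line below 0.008 m and value of joint bolt below 0.018 m), for 0.1 s.
2. the bolt is pushed home into the red slot (value of joint bolt above 0.0255 m and horizontal distance between zero_slot and lock_line below 0.005 m), for 0.2 s.
At the end, for the whole second after the job is handed in: The bolt is home to within 2.5 mm of its stop, in the red slot (slot within 5 mm of the bolt's line); the cup stands upright and still on the cork pad, within 15 mm of the plate's axis; the spare cup, tin and hammer are within 25 mm of where they stood (all of step 2 and angle between cup's own z axis and vertical below 0.1 rad and horizontal distance between cup and turntable below 0.015 m and z of cup in the frame of turntable between 0.038 and 0.048 m and linear speed of cup below 0.02 m/s and distance of each of spare_cup, flux_tin, hammer from where it was at the start of the episode below 0.025 m); the robot touches nothing.
It fails at once if the cup is lifted off, tipped or pushed off its pad (z of cup in the frame of turntable above 0.053 m or angle between cup's own z axis and vertical above 0.3 rad or horizontal distance between cup and turntable above 0.02 m).
It fails at once if a bystander is moved, lifted or knocked over (distance of any of spare_cup, flux_tin, hammer from where it was at the start of the episode above 0.03 m or angle between any of spare_cup, flux_tin's own z axis and vertical above 0.4 rad).
It also fails if it takes over 51 s, if anything falls off the work surface, if the arm or the gripper's body presses on something with over 40 N, if the wrist force passes 120 N, or if a joint passes its speed limit or range.

ROBOT

A 6-joint arm with a two-finger parallel gripper is mounted at the origin on the work surface. World frame = base frame: x ahead of the robot, y to its left, z up, the work surface at z = 0. Lengths are in m, angles in degrees, forces in N, time in s.
With the tool pointing down it reaches from about 0.375 to 0.9 m from the base axis. Payload 3.1 kg.
Tool frame: the origin (TCP) lies on the centre line of the jaws, within the pads' length; the fingertips stand 25 mm ahead of it and the grasp point (between the pads) lies 6 mm ahead of it; z points along the fingers, y is the line along which they close (so a half turn about z gives the same grasp; the last joint's range is limited). The gripper opens to 87 mm and grips with 3 to 60 N. Pads are 19 mm wide; open, the fingers measure 117 mm over their backs; the gripper's body (75 mm by 190 mm) begins 51 mm behind the grasp point.
Start: joints at [56.981, 30.224, 82.088, -0, 67.689, -10.227], TCP at [0.242, 0.576, 0.248] pointing down, gripper open.
Joint ranges: [-176.69, 176.69], [-43.24, 126.21], [12.49, 139.97], [-82, 262], [0, 151.66], [-163.58, 163.58]. Speed limits (degrees/s): [159.86, 159.86, 180, 180, 180, 180].

INTERFACE

Orientations are given as a 3x3 rotation matrix whose columns are the frame's x, y, z axes.
In Python, from rig import * gives the robot as it stands.
- The arm moves only by the tool step_arm, never from a script. Its argument "steps" is a list of rows, each a list of 7 numbers: the shift along the tool's x, y, z normalised to -1 to 1, where 1 is 0.3 m, then the turn, a rotation vector about the tool's x, y, z normalised to -1 to 1, where 1 is 45 degrees, then the gripper's target within -1 to 1 (shut at 1, half-way at 0, fully open at -1). A call has 1 to 8 rows; each row is the pose to reach, as a shift and turn from the pose commanded when the call began, along the tool's axes at that moment; what a row does not reach only later rows make up. A row lasts 1/12 s, in which the tool goes at most 41.7 mm and 7.16 degrees, less where a joint would pass 70% of its speed; a pose out of reach is approached as far as the arm can. A call with a number of a shift or a turn outside -1 to 1 is refused whole. A call with a gripper value outside its range is refused whole. The fingers move at their own pace and stop on an object; the grip force is fixed at half the most. Time passes only in rows, so rows that repeat a pose let the fingers close. It gives the time, the measured TCP pose, the force, the opening and the grip force at its end, in the units of the state.
- read_state(): the state, without advancing time (a new reading comes with each control period).
- capture(name): name is "side" or "top" or "wrist"; returns a dict with "image" (480x640x3 uint8, red, green, blue), "vertical_fov" (degrees; the focal length in pixels is half the picture's height over the tangent of half this angle, whatever the lens; pixels are square), "cx", "cy" (the principal point, pixels), "world_from_camera" (4x4, takes a point from camera to world coordinates); the wrist camera has in their place "T_tool_cam" (4x4, takes a point from camera to tool coordinates, whose origin is the TCP and whose axes are the flange's). Camera axes: x right, y down, z forward; pixel columns grow to the right and rows downward; lengths in m; the calibration is good to about 2 mm. A picture is of the moment at which its call begins: read the wrist's pose just before it. There is no depth.
- hand_in(): hands the job in; it is judged then, once.
The state is a dict: "time_s": time; "joint_positions": joint angles; "qvel": joint speeds; "tau": joint torques, N m; "position": TCP position; "tcp_rot": TCP orientation; "force": force on the tool from outside, world axes, zero at the start; "moment": the same for the moment, N m; "opening": opening from 0.0 (shut) to 1.0 (fully open); "grasp_force": force on a finger pad.
Only numpy, scipy, OpenCV 4.12 (cv2) and the standard library are available. Lean on these libraries where they do the work, as an engineer would, in place of code of your own. Each camera call takes 0.05 s, during which the arm holds its last target. There are 200 camera calls.

## Working session

There is one attempt and no reset: what is moved stays moved. The work goes in short steps, Python scripts to look and compute and a tool call to move; the robot and the scene stay as the last step left them, time stands still between calls to the robot, and variables do not carry over. Pictures are saved under pics/ and viewed, at most 10 in all, crops included, and the job is handed in when it is done.

Besides the shell and the picture viewer there is one more tool, called after "Call:" by a JSON object that holds its "method" and its "body", one argument or row to a line. step_arm: Moves the arm, as the interface text tells. Scaled input: -1 to 1 covers 0.3 m each way for a shift and 45 degrees each way for a turn. Its arguments: {"type":"object","properties":{"steps":{"type":"array"}},"required":["steps"]}

```bash
mkdir -p pics; ls; python3 - <<'E'
from rig import *
import cv2,pickle
s=read_state();print(s['time_s'],s['position'],s['tcp_rot'],s['opening'])
d={n:capture(n) for n in('top','side')}
pickle.dump(d,open('d0.pkl','wb'))
for n in d:
    cv2.imwrite(f'pics/{n}0.png',cv2.cvtColor(d[n]['image'],cv2.COLOR_RGB2BGR)); print(n,d[n]['vertical_fov'],d[n]['cx'],d[n]['cy'],d[n]['world_from_camera'])
E
```

```text
pics
0.0 [0.24172646 0.57563537 0.24659916] [[-9.21915278e-01  3.87389858e-01 -1.14784611e-03]
 [ 3.87391382e-01  9.21913642e-01 -1.77592204e-03]
 [ 3.70240798e-04 -2.08191535e-03 -9.99997764e-01]] 0.9992126853687101
top 42.65349570672883 312.78993114152723 237.61711311964314 [[ 0.01273492 -0.98837598  0.151495    0.39995607]
 [-0.99991381 -0.01210402  0.00508596  0.01356478]
 [-0.00319315 -0.15154671 -0.98844494  1.43390139]
 [ 0.          0.          0.          1.        ]]
side 57.02235204981585 327.37814987687545 242.9866712252696 [[ 0.82970426 -0.3998618   0.38948861  0.20043402]
 [-0.55808979 -0.60829354  0.56437112 -0.57098599]
 [ 0.01125295 -0.68563073 -0.72786253  0.85063704]
 [ 0.          0.          0.          1.        ]]
```

View pics/top0.png

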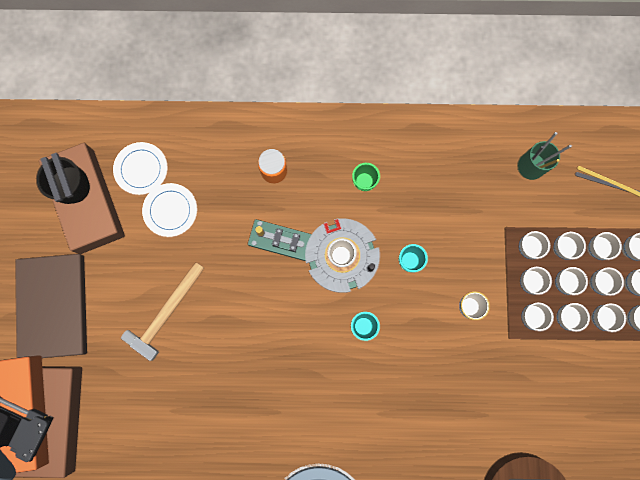

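View pics/side0.png

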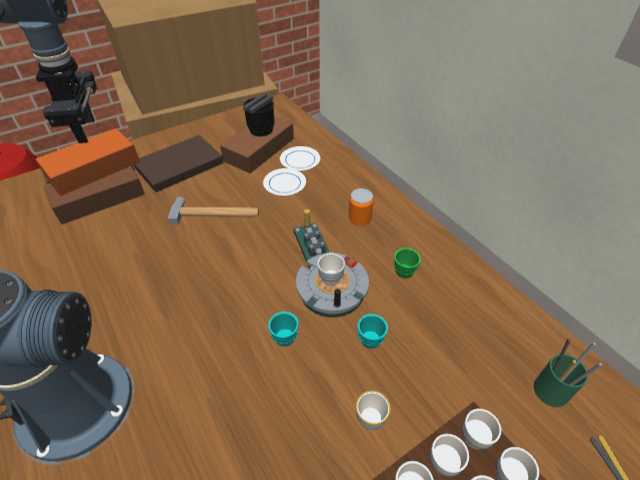

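The top view shows the turntable at (342,255), the red slot at (332,227), the black peg at (371,267), the brass knob at (259,230) and the tin at (272,165). The spare cup with the brass rim is at (474,305). The green and turquoise cups at (366,177), (413,258) and (365,326) are decoys. The side view agrees, with the knob at (307,215), peg at (338,297), red slot at (350,262) and the white silver-rimmed cup at (331,267).

Next I'll measure the peg, knob, red slot and plate, and make one enlarged crop to confirm them.

```bash
cat > h.py <<'E'
import numpy as np,cv2
def cast(c,uv,z):
    f=240/np.tan(np.radians(c['vertical_fov']/2));T=np.array(c['world_from_camera'])
    d=T[:3,:3]@np.array([(uv[0]-c['cx'])/f,(uv[1]-c['cy'])/f,1]);o=T[:3,3]
    return o+d*(z-o[2])/d[2]
def ray(c,uv):
    a=np.array(c['world_from_camera'])[:3,3];b=cast(c,uv,0)-a;return a,b/np.linalg.norm(b)
def tri(c1,u1,c2,u2):
    a,d=ray(c1,u1);b,e=ray(c2,u2);s,t=np.linalg.lstsq(np.c_[d,-e],b-a,rcond=None)[0]
    return (a+s*d+b+t*e)/2,np.linalg.norm(a+s*d-b-t*e)
def blobs(img,name,roi):
    x0,y0,x1,y1=roi;h=cv2.cvtColor(img,cv2.COLOR_RGB2HSV)[y0:y1,x0:x1].astype(int);H,S,V=h[...,0],h[...,1],h[...,2]
    m={'red':((H<6)|(H>174))&(S>150)&(V>80),'black':(V<60),'brass':(H>18)&(H<32)&(S>110)&(V>90)}[name]
    n,l,st,ce=cv2.connectedComponentsWithStats(m.astype(np.uint8))
    return [(int(st[i,4]),(st[i,:4]+[x0,y0,0,0]).tolist(),(ce[i]+[x0,y0]).round(1).tolist()) for i in range(1,n) if st[i,4]>3]
E
python3 - <<'E'
import pickle;from h import *
d=pickle.load(open('d0.pkl','rb'))
R={'top':(240,205,390,300),'side':(285,195,380,320)}
out=[]
for n in R:
    for k in('red','black','brass'): print(n,k,blobs(d[n]['image'],k,R[n]))
    x0,y0,x1,y1=R[n];s=5 if n=='top' else 3.8
    out.append(cv2.resize(d[n]['image'][y0:y1,x0:x1],None,fx=s,fy=s,interpolation=cv2.INTER_CUBIC))
    cv2.imwrite(f'pics/{n}crop.png',out[-1][...,::-1])
E
```

```text
top red [(73, [324, 219, 17, 14], [332.8, 226.6])]
top black [(17, [368, 266, 6, 6], [369.7, 268.9])]
top brass [(54, [256, 226, 8, 10], [259.4, 230.5]), (42, [345, 238, 15, 32], [354.8, 251.8]), (11, [326, 241, 6, 10], [327.9, 245.4]), (7, [325, 252, 2, 6], [325.1, 254.1]), (33, [326, 259, 24, 14], [335.8, 267.9])]
side red [(8, [345, 256, 3, 5], [345.9, 258.0]), (26, [346, 261, 11, 7], [352.0, 264.1])]
side black [(4, [294, 231, 2, 4], [294.5, 232.5]), (7, [316, 235, 4, 3], [317.6, 236.3]), (17, [304, 237, 5, 9], [305.4, 240.4]), (29, [308, 248, 8, 8], [311.1, 252.0]), (15, [321, 247, 4, 6], [322.5, 249.5]), (4, [302, 250, 2, 4], [302.5, 251.5]), (4, [305, 257, 2, 4], [305.5, 258.5]), (85, [334, 290, 6, 17], [336.8, 297.9]), (114, [305, 299, 58, 18], [331.7, 311.7])]
side brass [(96, [304, 209, 6, 17], [306.6, 216.9]), (4, [315, 278, 2, 3], [315.2, 279.2]), (33, [316, 282, 19, 12], [324.1, 289.5]), (13, [341, 282, 8, 10], [345.1, 286.9])]
```

View pics/topcrop.png

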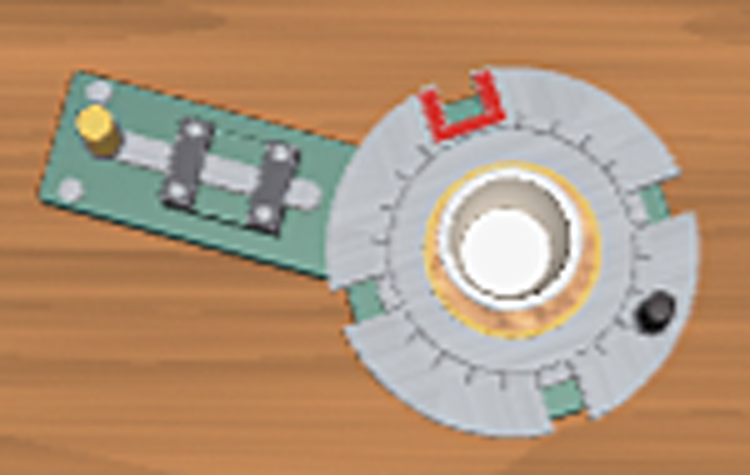

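View pics/sidecrop.png

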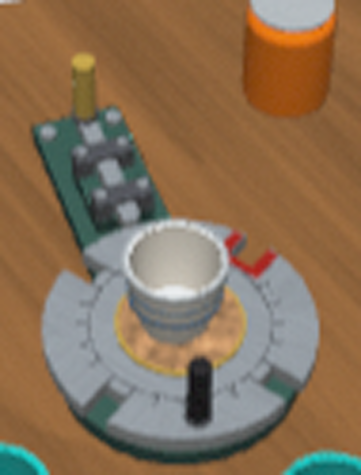

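The crops confirm the targets. In the top crop the red-edged slot is at (465,108), the peg top at (658,306), the knob top at (95,124) and the plate circle is centred near (513,252). In the side crop the knob top is at (83,62) and the peg top at (201,364).

```bash
python3 - <<'E'
import pickle;from h import *
d=pickle.load(open('d0.pkl','rb'));t,s=d['top'],d['side']
P=lambda c:((c[0]+.5)/5-.5+240,(c[1]+.5)/5-.5+205)
Q=lambda c:((c[0]+.5)/3.8-.5+285,(c[1]+.5)/3.8-.5+195)
kn,pg,ax,sl=(95,124),(658,306),(513,252),(467,112)
print('knob tri',tri(t,P(kn),s,Q((83,62))),cast(t,P(kn),.09))
print('peg tri',tri(t,P(pg),s,Q((201,364))),cast(t,P(pg),.09))
# plate rim fit: grey mask contour hull
x0,y0=300,210;im=t['image'][210:300,300:390];h=cv2.cvtColor(im,cv2.COLOR_RGB2HSV)
m=((h[...,1]<50)&(h[...,2]>110)).astype(np.uint8)
n,l,st,ce=cv2.connectedComponentsWithStats(m);i=1+st[1:,4].argmax()
c=max(cv2.findContours((l==i).astype(np.uint8),0,1)[0],key=cv2.contourArea)
pts=cv2.convexHull(c)[:,0]; W=np.array([cast(t,p+[x0,y0],.04)[:2] for p in pts])
A=np.c_[2*W,np.ones(len(W))];q=np.linalg.lstsq(A,(W**2).sum(1),rcond=None)[0];r=np.sqrt(q[2]+q[:2]@q[:2]);print('axis',q[:2],r,len(W))
a0=q[:2];K=cast(t,P(kn),.09)[:2]-a0;G=cast(t,P(pg),.09)[:2]-a0;S=cast(t,P(sl),.04)[:2]-a0
for v in(K,G,S):print(np.linalg.norm(v),np.degrees(np.arctan2(v[1],v[0])))
E
```

```text
knob tri (array([0.62388089, 0.14027321, 0.090737  ]), np.float64(0.0024288206343021632)) [0.62288749 0.14084145 0.09      ]
peg tri (array([ 0.54607084, -0.10913137,  0.09041062]), np.float64(0.0026902390001396757)) [ 0.54490318 -0.10855666  0.09      ]
axis [ 0.57484812 -0.04637551] 0.08491204836810333 33
0.19328209961216378 75.60854796734273
0.0690159030330755 -115.71434368265467
0.06735703515781705 18.120684335946464
```

The peg has to go from about (0.545,-0.109) to about (0.6105,-0.107), which is a 56° turn. I'll straddle it with the jaw line along world x and push in +x.

```bash
cat >> h.py <<'E'
from scipy.spatial.transform import Rotation as Ro
def plan(p,R,goals):
    "goals: list of (xyz, angle deg of tool y in world); prints rows; tool kept pointing straight down"
    p,R=np.array(p),np.array(R)
    for g,a in goals:
        a=np.radians(a);y=np.array([np.cos(a),np.sin(a),0]);z=np.array([0,0,-1.]);N=np.c_[np.cross(y,z),y,z]
        s=R.T@(np.array(g)-p)/.3;w=Ro.from_matrix(R.T@N).as_rotvec()/np.radians(45)
        print(np.round(s,3),np.round(w,3));p,R=np.array(g),N
E
python3 - <<'E'
from rig import *;from h import *
s=read_state()
plan(s['position'],s['tcp_rot'],[((.36,.31,.248),35),((.46,.05,.248),5),((.545,-.11,.16),2),((.545,-.112,.08),2)])
E
```

```text
[-0.706 -0.664 -0.003] [-0.003  0.     0.716]
[-0.901 -0.224  0.   ] [0.    0.    0.667]
[-0.556  0.236  0.293] [0.    0.    0.067]
[-0.007 -0.     0.267] [0. 0. 0.]
```

Call:
{"method": "step_arm", "body": {
  "steps": [
    [-0.71, -0.66, 0, 0, 0, 0.716, 0.31],
    [-0.71, -0.66, 0, 0, 0, 0.716, 0.31],
    [-0.71, -0.66, 0, 0, 0, 0.716, 0.31],
    [-0.71, -0.66, 0, 0, 0, 0.716, 0.31],
    [-0.71, -0.66, 0, 0, 0, 0.716, 0.31],
    [-0.71, -0.66, 0, 0, 0, 0.716, 0.31],
    [-0.71, -0.66, 0, 0, 0, 0.716, 0.31],
    [-0.71, -0.66, 0, 0, 0, 0.716, 0.31]
  ]
}}

```text
time_s: 0.77
position: [0.3641, 0.3055, 0.2473]
tcp_rot: [[-0.568, 0.823, 0.0], [0.823, 0.568, -0.003], [-0.003, -0.002, -1.0]]
force: [0.2, 0.5, 0.4]
opening: 0.476
grasp_force: 0.0
```

Call:
{"method": "step_arm", "body": {
  "steps": [
    [-0.9, -0.22, 0, 0, 0, 0.667, 0.31],
    [-0.9, -0.22, 0, 0, 0, 0.667, 0.31],
    [-0.9, -0.22, 0, 0, 0, 0.667, 0.31],
    [-0.9, -0.22, 0, 0, 0, 0.667, 0.31],
    [-0.9, -0.22, 0, 0, 0, 0.667, 0.31],
    [-0.9, -0.22, 0, 0, 0, 0.667, 0.31],
    [-0.9, -0.22, 0, 0, 0, 0.667, 0.31],
    [-0.9, -0.22, 0, 0, 0, 0.667, 0.31]
  ]
}}

```text
time_s: 1.43
position: [0.4656, 0.0477, 0.2477]
tcp_rot: [[-0.081, 0.997, 0.003], [0.997, 0.081, -0.002], [-0.002, 0.003, -1.0]]
force: [0.2, 0.0, 0.6]
opening: 0.349
grasp_force: 0.0
```

```bash
python3 - <<'E'
from rig import *;from h import *
s=read_state();print(s['time_s'],s['position'],s['opening'])
plan(s['position'],s['tcp_rot'],[((.545,-.112,.16),2),((.545,-.112,.08),2)])
E
```

```text
1.4333 [0.46564561 0.04774219 0.24766853] 0.34932147934084656
[-0.551  0.22   0.294] [0.004 0.003 0.059]
[0.    0.    0.267] [0. 0. 0.]
```

Call:
{"method": "step_arm", "body": {
  "steps": [
    [-0.55, 0.22, 0.2, 0, 0, 0.06, 0.31],
    [-0.55, 0.22, 0.29, 0, 0, 0.06, 0.31],
    [-0.55, 0.22, 0.29, 0, 0, 0.06, 0.31],
    [-0.55, 0.22, 0.29, 0, 0, 0.06, 0.31],
    [-0.55, 0.22, 0.29, 0, 0, 0.06, 0.31],
    [-0.55, 0.22, 0.29, 0, 0, 0.06, 0.31],
    [-0.55, 0.22, 0.29, 0, 0, 0.06, 0.31],
    [-0.55, 0.22, 0.29, 0, 0, 0.06, 0.31]
  ]
}}

```text
time_s: 2.1
position: [0.5418, -0.1052, 0.1602]
tcp_rot: [[-0.04, 0.999, -0.002], [0.999, 0.04, 0.001], [0.001, -0.002, -1.0]]
force: [-0.1, 0.7, 0.0]
opening: 0.347
grasp_force: 0.0
```

```bash
python3 - <<'E'
from rig import *;from h import *
import pickle
s=read_state();c=capture('wrist');pickle.dump((s,c),open('w0.pkl','wb'))
print(s['position'],c['vertical_fov'],c['T_tool_cam'])
cv2.imwrite('pics/w0.png',c['image'][...,::-1])
E
```

```text
[ 0.54177231 -0.10524107  0.16019022] 58.5590962047487 [[ 3.60606753e-04 -9.68859100e-01 -2.47612427e-01  6.52120949e-02]
 [ 9.99999906e-01  4.08842907e-04 -1.43387197e-04  1.14173609e-03]
 [ 2.40156575e-04 -2.47612352e-01  9.68859157e-01 -1.36929554e-01]
 [ 0.00000000e+00  0.00000000e+00  0.00000000e+00  1.00000000e+00]]
```

View pics/w0.png

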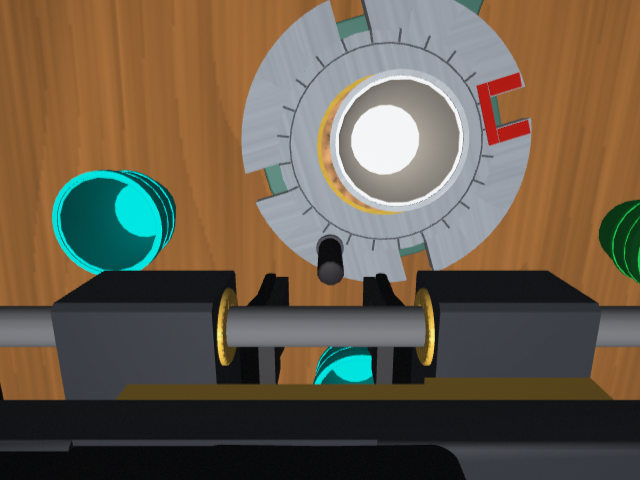

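The wrist view shows the peg top at (331,272), nearly central between the fingers, with its base at (329,243). The red slot is at (505,108) and the turquoise decoys are clear of the jaws.

```bash
cat >> h.py <<'E'
def wcam(s,c):
    T=np.eye(4);T[:3,:3]=s['tcp_rot'];T[:3,3]=s['position']
    return dict(vertical_fov=c['vertical_fov'],cx=c.get('cx',319.5),cy=c.get('cy',239.5),world_from_camera=T@np.array(c['T_tool_cam']),image=c['image'])
E
python3 - <<'E'
import pickle;from h import *
s,c=pickle.load(open('w0.pkl','rb'));w=wcam(s,c);print(w['cx'],w['cy'])
print('peg',cast(w,(331,272),.09),'base',cast(w,(329,243),.04))
x=c['image'];h=cv2.cvtColor(x,cv2.COLOR_RGB2HSV)[:285];m=((h[...,1]<50)&(h[...,2]>110)).astype(np.uint8)
n,l,st,ce=cv2.connectedComponentsWithStats(m);i=l[60,300];q=cv2.convexHull(max(cv2.findContours((l==i).astype(np.uint8),0,1)[0],key=cv2.contourArea))[:,0]
q=q[(q[:,1]>4)&(q[:,1]<275)];W=np.array([cast(w,p,.04)[:2] for p in q])
A=np.c_[2*W,np.ones(len(W))];k=np.ones(len(W),bool)
for _ in range(4):
    v=np.linalg.lstsq(A[k],(W[k]**2).sum(1),rcond=None)[0];r=np.sqrt(v[2]+v[:2]@v[:2]);e=abs(np.linalg.norm(W-v[:2],axis=1)-r);k=e<.0012
print('axis',v[:2],r,k.sum(),len(W))
for u in((505,108),): S=cast(w,u,.04)[:2]-v[:2];print(np.linalg.norm(S),np.degrees(np.arctan2(S[1],S[0])))
plan(s['position'],s['tcp_rot'],[((.545,-.112,.08),2)])
E
```

```text
325.45456129172516 237.18795221396843
peg [ 0.54581667 -0.11102524  0.09      ] base [ 0.54501024 -0.10917167  0.04      ]
axis [ 0.57564789 -0.04873772] 0.08480795096511926 59 59
0.07131070091944382 19.709220990405328
[-0.023  0.01   0.267] [-0.002 -0.002  0.006]
```

Call:
{"method": "step_arm", "body": {
  "steps": [
    [-0.023, 0.012, 0.1, 0, 0, 0, 0.31],
    [-0.023, 0.012, 0.2, 0, 0, 0, 0.31],
    [-0.023, 0.012, 0.267, 0, 0, 0, 0.31],
    [-0.023, 0.012, 0.267, 0, 0, 0, 0.31],
    [-0.023, 0.012, 0.267, 0, 0, 0, 0.31]
  ]
}}

```text
time_s: 2.57
position: [0.5457, -0.1117, 0.0806]
tcp_rot: [[-0.041, 0.999, -0.002], [0.999, 0.041, 0.001], [0.001, -0.002, -1.0]]
force: [0.6, -0.1, -0.1]
opening: 0.348
grasp_force: 0.0
```

Call:
{"method": "step_arm", "body": {
  "steps": [
    [0, 0.03, 0, 0, 0, 0, 0.31],
    [0, 0.06, 0, 0, 0, 0, 0.31],
    [0, 0.09, 0, 0, 0, 0, 0.31],
    [0, 0.12, 0, 0, 0, 0, 0.31],
    [0, 0.15, 0, 0, 0, 0, 0.31],
    [0, 0.18, 0, 0, 0, 0, 0.31],
    [0, 0.205, 0, 0, 0, 0, 0.31],
    [0, 0.22, 0, 0, 0, 0, 0.31]
  ]
}}

```text
time_s: 3.23
position: [0.6135, -0.1098, 0.0808]
tcp_rot: [[-0.04, 0.999, 0.001], [0.999, 0.04, 0.001], [0.001, 0.001, -1.0]]
force: [-3.1, 1.9, 2.2]
opening: 0.343
grasp_force: 1.4
```

Call:
{"method": "step_arm", "body": {
  "steps": [
    [0, 0, 0, 0, 0, 0, 0.31],
    [0, 0, 0, 0, 0, 0, 0.31]
  ]
}}

```text
time_s: 3.4
position: [0.6136, -0.1108, 0.0805]
tcp_rot: [[-0.04, 0.999, 0.002], [0.999, 0.04, -0.001], [-0.001, 0.002, -1.0]]
force: [0.6, 0.5, 0.2]
opening: 0.349
grasp_force: 0.0
```

```bash
python3 - <<'E'
from rig import *;from h import *
import pickle
s=read_state();c=capture('wrist');t=capture('top');pickle.dump((s,c,t),open('w1.pkl','wb'))
a=c['image'];b=cv2.resize(t['image'][205:300,240:390],None,fx=4,fy=4,interpolation=cv2.INTER_CUBIC)
cv2.imwrite('pics/w1.png',a[...,::-1]);print(blobs(a,'red',(0,0,640,300)),blobs(t['image'],'red',(300,205,390,300)))
E
```

```text
[] [(75, [306, 237, 14, 17], [313.7, 245.1])]
```

View pics/w1.png

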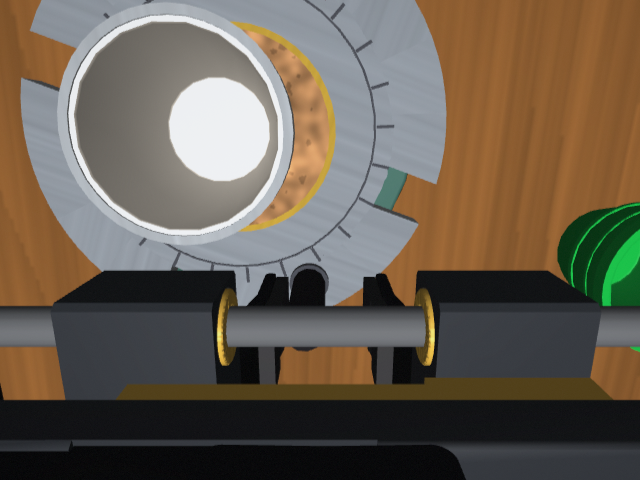

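The peg has moved along with the left finger. It now sits at (308,285) between the jaws, and the red slot is out of the wrist view. I'll get the slot angle from the top camera.

```bash
python3 - <<'E'
import pickle;from h import *
s,c,t=pickle.load(open('w1.pkl','rb'));a=np.array([.57485,-.0464])
for u in((332.8,226.6),(313.7,245.1)):
    S=cast(t,u,.04)[:2]-a;print(np.linalg.norm(S),np.degrees(np.arctan2(S[1],S[0])))
b=blobs(t['image'],'brass',(240,210,280,250));print(b)
# bolt direction: knob top, nose(crop 312,192)->z .039, keepers gap
P=lambda c:((c[0]+.5)/5-.5+240,(c[1]+.5)/5-.5+205)
N=cast(t,P((312,192)),.039)[:2];K=cast(t,P((95,124)),.09)[:2];kb=cast(t,P((107,149)),.041)[:2]
for A in(N,K,kb):print(A,np.linalg.norm(A-a),np.degrees(np.arctan2(*(A-a)[::-1])))
print(np.degrees(np.arctan2(*(K-N)[::-1])))
w=wcam(s,c);print('peg base',cast(w,(308.5,283),.042))
E
```

```text
0.06839004260739225 18.270947042735973
0.06828454779989164 71.70387861850132
[(54, [256, 226, 8, 10], [259.4, 230.5])]
[0.60095931 0.04531995] 0.09536375252402379 74.11028778828967
[0.62288749 0.14084145] 0.1933053585633753 75.61089216158271
[0.61945361 0.13966965] 0.1913410436563383 76.5197292026257
77.07102927182483
peg base [ 0.60742259 -0.11125768  0.042     ]
```

Call:
{"method": "step_arm", "body": {
  "steps": [
    [0, 0.005, 0, 0, 0, 0, 0.31],
    [0, 0.009, 0, 0, 0, 0, 0.31],
    [0, 0.012, 0, 0, 0, 0, 0.31],
    [0, 0.015, 0, 0, 0, 0, 0.31],
    [0, 0.015, 0, 0, 0, 0, 0.31],
    [0, 0.015, 0, 0, 0, 0, 0.31]
  ]
}}

```text
time_s: 4.0
position: [0.6162, -0.1102, 0.0803]
tcp_rot: [[-0.04, 0.999, -0.001], [0.999, 0.04, 0.001], [0.001, -0.001, -1.0]]
force: [-2.6, 0.6, 2.0]
opening: 0.345
grasp_force: 1.3
```

```bash
python3 - <<'E'
from rig import *;from h import *
a=np.array([.57485,-.0464]);s=read_state();t=capture('top')
b=blobs(t['image'],'red',(300,205,390,300));u=max(b)[2];S=cast(t,u,.04)[:2]-a;print(b,np.degrees(np.arctan2(S[1],S[0])))
plan(s['position'],s['tcp_rot'],[((.615,-.112,.19),2),((.52,.03,.25),2)])
E
```

```text
[(73, [306, 238, 14, 16], [313.6, 245.7])] 72.87067792734008
[-0.006 -0.005 -0.366] [-0.002 -0.001  0.006]
[ 0.484 -0.3   -0.2  ] [0. 0. 0.]
```

Call:
{"method": "step_arm", "body": {
  "steps": [
    [0, 0.004, 0, 0, 0, 0, 0.31],
    [0, 0.008, 0, 0, 0, 0, 0.31],
    [0, 0.008, 0, 0, 0, 0, 0.31],
    [0, 0.008, 0, 0, 0, 0, 0.31]
  ]
}}

```text
time_s: 4.38
position: [0.6189, -0.11, 0.0801]
tcp_rot: [[-0.04, 0.999, -0.001], [0.999, 0.04, 0.001], [0.001, -0.001, -1.0]]
force: [-2.9, 1.6, 0.7]
opening: 0.347
grasp_force: 1.5
```

```bash
python3 - <<'E'
from rig import *;from h import *
a=np.array([.57485,-.0464]);s=read_state();t=capture('top')
b=blobs(t['image'],'red',(300,205,390,300));u=max(b)[2];S=cast(t,u,.04)[:2]-a;print(b,np.degrees(np.arctan2(S[1],S[0])))
E
```

```text
[(71, [307, 239, 12, 16], [313.4, 247.0])] 75.41221085625283
```

Call:
{"method": "step_arm", "body": {
  "steps": [
    [0, -0.02, 0, 0, 0, 0, 0.31],
    [0, -0.02, 0, 0, 0, 0, 0.31],
    [0, -0.02, -0.13, 0, 0, 0, 0.31],
    [0, -0.02, -0.26, 0, 0, 0, 0.6],
    [0.1, -0.03, -0.37, 0, 0, 0, 1],
    [0.2, -0.04, -0.4, 0, 0, 0.1, 1],
    [0.3, -0.05, -0.4, 0, 0, 0.2, 1],
    [0.4, -0.06, -0.4, 0, 0, 0.36, 1]
  ]
}}

```text
time_s: 5.1
position: [0.5985, 0.0089, 0.203]
tcp_rot: [[0.246, 0.969, 0.008], [0.969, -0.246, -0.002], [0.0, 0.008, -1.0]]
force: [-0.3, -0.2, -0.6]
opening: 0.064
grasp_force: 0.0
```

Call:
{"method": "step_arm", "body": {
  "steps": [
    [0, 0, 0, 0, 0, 0, 1],
    [0, 0, 0, 0, 0, 0, 1],
    [0, 0, 0, 0, 0, 0, 1]
  ]
}}

```text
time_s: 5.35
position: [0.5976, 0.0081, 0.2009]
tcp_rot: [[0.238, 0.971, 0.003], [0.971, -0.238, -0.001], [-0.001, 0.003, -1.0]]
force: [-0.9, -0.4, -0.3]
opening: 0.004
grasp_force: 0.0
```

```bash
python3 - <<'E'
from rig import *;from h import *
import pickle
s=read_state();c=capture('wrist');t=capture('top');pickle.dump((s,c,t),open('w2.pkl','wb'))
a=np.array([.57485,-.0464]);b=blobs(t['image'],'red',(300,205,390,300));print(b)
cv2.imwrite('pics/w2.png',c['image'][...,::-1]);print(s['position'],[x for k in('red','brass') for x in blobs(c['image'],k,(0,0,640,300)) if x[0]>100])
E
```

```text
[]
[0.59758283 0.00808959 0.20091645] [(282, [287, 193, 12, 25], [292.9, 204.8]), (264, [326, 193, 11, 24], [331.0, 204.5]), (372, [288, 218, 49, 9], [312.0, 221.8]), (624, [298, 0, 28, 30], [312.0, 12.6]), (363, [270, 251, 85, 20], [312.9, 258.2])]
```

View pics/w2.png

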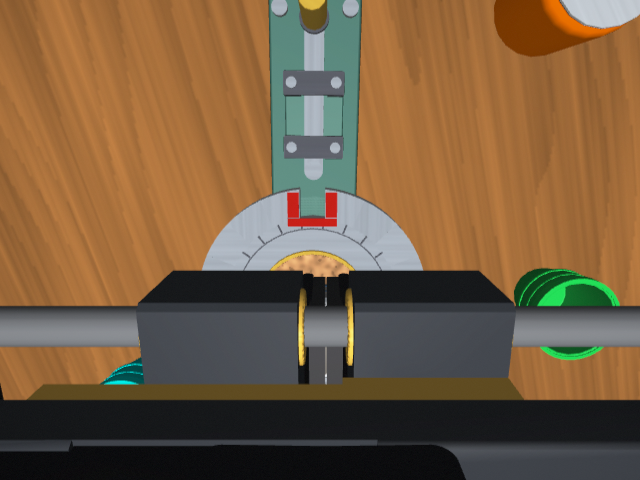

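The red slot is centred at column 312, dead in front of the bolt at column 313.5 (about 1 mm off). The knob is at the top edge near (313,12). Next I'll work out the bolt line and the approach behind the knob.

```bash
python3 - <<'E'
import pickle;from h import *
s,c,t=pickle.load(open('w2.pkl','rb'));w=wcam(s,c)
A=cast(w,(314,55),.039);B=cast(w,(313.5,175),.039);S=cast(w,(312,206),.04);d=(A-B)[:2];print(A,B,S,np.degrees(np.arctan2(d[1],d[0])))
d/=np.linalg.norm(d);n=np.array([-d[1],d[0]])
for K in([.6239,.1403],[.6229,.1408],cast(w,(314.5,17),.041)[:2]): print('knob',K,'along from nose',(np.array(K)-B[:2])@d,'lateral',(np.array(K)-B[:2])@n)
kn=B[:2]+d*.103;p=kn+d*.032;print(kn,p)
g=np.degrees(np.arctan2(d[1],d[0]))-90
plan(s['position'],s['tcp_rot'],[((*p,.2),g),((*p,.078),g)])
E
```

```text
[0.61891049 0.11747551 0.039     ] [0.59959729 0.04231609 0.039     ] [0.59329487 0.02157611 0.04      ] 75.5888864904813
knob [0.6239, 0.1403] along from nose 0.1009492405674619 lateral 0.0008479964167029572
knob [0.6229, 0.1408] along from nose 0.10118463026408149 lateral 0.0019409701998859457
knob [0.62465804 0.13878242] along from nose 0.09966807029741993 lateral -0.0002638865507069587
[0.6252317  0.14207518] [0.63319579 0.1730683 ]
[ 0.562 -0.016  0.003] [0.004 0.001 0.014]
[0.    0.    0.407] [0. 0. 0.]
```

Call:
{"method": "step_arm", "body": {
  "steps": [
    [0.14, -0.01, 0, 0, 0, 0, 1],
    [0.28, -0.016, 0, 0, 0, 0, 1],
    [0.42, -0.016, 0, 0, 0, 0, 1],
    [0.56, -0.016, 0, 0, 0, 0, 1],
    [0.56, -0.016, 0.1, 0, 0, 0.014, 1],
    [0.56, -0.016, 0.23, 0, 0, 0.014, 1],
    [0.56, -0.016, 0.35, 0, 0, 0.014, 1],
    [0.56, -0.016, 0.41, 0, 0, 0.014, 1]
  ]
}}

```text
time_s: 6.12
position: [0.6303, 0.1717, 0.0728]
tcp_rot: [[0.251, 0.968, -0.006], [0.968, -0.251, -0.001], [-0.002, -0.006, -1.0]]
force: [-0.4, -0.4, -0.7]
opening: 0.004
grasp_force: 0.0
```

Call:
{"method": "step_arm", "body": {
  "steps": [
    [0, 0, 0, 0, 0, 0, 1],
    [0, 0, 0, 0, 0, 0, 1],
    [-0.02, 0, 0, 0, 0, 0, 1],
    [-0.04, 0, 0, 0, 0, 0, 1]
  ]
}}

```text
time_s: 6.45
position: [0.6311, 0.1607, 0.0796]
tcp_rot: [[0.251, 0.968, 0.005], [0.968, -0.251, 0.0], [0.001, 0.004, -1.0]]
force: [0.2, -1.7, 0.6]
opening: 0.002
grasp_force: 0.0
```

```bash
python3 - <<'E'
from rig import *;from h import *
s=read_state();print(s['position'],s['force'])
plan(s['position'],s['tcp_rot'],[((.6247-.028*.249+.0175*.249,.140-.028*.969+.0175*.969,.08),-14.4)])
E
```

```text
[0.63105594 0.16069568 0.07959959] [ 0.17811178 -1.67266646  0.61644431]
[-0.107 -0.003 -0.001] [ 0.006 -0.002 -0.003]
```

Call:
{"method": "step_arm", "body": {
  "steps": [
    [-0.015, 0, 0, 0, 0, 0, 1],
    [-0.03, 0, 0, 0, 0, 0, 1],
    [-0.045, 0, 0, 0, 0, 0, 1],
    [-0.06, 0, 0, 0, 0, 0, 1],
    [-0.075, 0, 0, 0, 0, 0, 1],
    [-0.085, 0, 0, 0, 0, 0, 1],
    [-0.095, 0, 0, 0, 0, 0, 1],
    [-0.095, 0, 0, 0, 0, 0, 1]
  ]
}}

```text
time_s: 7.12
position: [0.6222, 0.1346, 0.0777]
tcp_rot: [[0.252, 0.968, 0.001], [0.968, -0.252, 0.002], [0.002, 0.0, -1.0]]
force: [1.6, 5.4, 3.0]
opening: 0.006
grasp_force: 2.6
```

Call:
{"method": "step_arm", "body": {
  "steps": [
    [-0.005, 0, 0, 0, 0, 0, 1],
    [-0.01, 0, 0, 0, 0, 0, 1],
    [-0.01, 0, 0, 0, 0, 0, 1]
  ]
}}

```text
time_s: 7.37
position: [0.6221, 0.1344, 0.0778]
tcp_rot: [[0.253, 0.968, 0.003], [0.967, -0.253, 0.006], [0.007, 0.001, -1.0]]
force: [2.3, 13.5, 0.5]
opening: 0.003
grasp_force: 6.3
```

Call:
{"method": "step_arm", "body": {
  "steps": [
    [-0.005, 0, 0, 0, 0, 0, 1],
    [-0.008, 0, 0, 0, 0, 0, 1],
    [-0.008, 0, 0, 0, 0, 0, 1]
  ]
}}

```text
time_s: 7.62
position: [0.6221, 0.1342, 0.0779]
tcp_rot: [[0.254, 0.967, 0.005], [0.967, -0.254, 0.009], [0.01, 0.002, -1.0]]
force: [2.8, 18.5, 1.2]
opening: 0.003
grasp_force: 9.4
```

Call:
{"method": "step_arm", "body": {
  "steps": [
    [0.06, 0, 0, 0, 0, 0, 1],
    [0.11, 0, 0, 0, 0, 0, 1],
    [0.11, 0, -0.12, 0, 0, 0, 1],
    [0.05, 0, -0.25, 0, 0, 0, 1],
    [-0.05, 0, -0.4, 0, 0, 0, 1],
    [-0.18, 0, -0.4, 0, 0, 0, 1],
    [-0.28, 0, -0.4, 0, 0, 0, 1],
    [-0.28, 0, -0.4, 0, 0, 0, 1]
  ]
}}

```text
time_s: 8.28
position: [0.5986, 0.0416, 0.1987]
tcp_rot: [[0.254, 0.967, -0.0], [0.967, -0.254, -0.004], [-0.004, 0.001, -1.0]]
force: [-0.3, 1.0, 0.0]
opening: 0.006
grasp_force: 0.0
```

Call:
{"method": "step_arm", "body": {
  "steps": [
    [0, 0, 0, 0, 0, 0, 1],
    [0, 0, 0, 0, 0, 0, 1]
  ]
}}

```text
time_s: 8.45
position: [0.5993, 0.0472, 0.197]
tcp_rot: [[0.251, 0.968, -0.001], [0.968, -0.251, 0.0], [-0.0, -0.001, -1.0]]
force: [-0.5, 0.1, -0.4]
opening: 0.002
grasp_force: 0.0
```

```bash
python3 - <<'E'
from rig import *;from h import *
import pickle
s=read_state();c=capture('wrist');pickle.dump((s,c),open('w3.pkl','wb'))
cv2.imwrite('pics/w3.png',c['image'][...,::-1]);print(s['position'],[x for k in('red','brass') for x in blobs(c['image'],k,(0,0,640,300)) if x[0]>100])
E
```

```text
[0.59929077 0.04715318 0.19704409] [(711, [300, 247, 49, 32], [324.7, 262.5]), (630, [311, 103, 28, 29], [324.6, 117.2])]
```

View pics/w3.png

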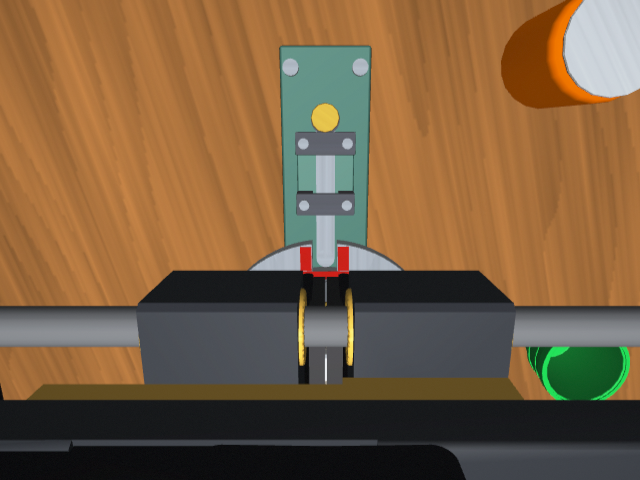

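The bolt's nose is deep in the red slot at (325,265), and the knob at (325,117) sits against the keeper. The hand is clear. I'll check the travel numerically and take a top picture once the hand is away.

Call:
{"method": "step_arm", "body": {
  "steps": [
    [0.12, 0, -0.1, 0, 0, 0, 1],
    [0.25, 0, -0.15, 0, 0, 0, 1],
    [0.4, 0, -0.15, 0, 0, 0, 1],
    [0.53, 0, -0.15, 0, 0, 0, 1],
    [0.66, 0, -0.15, 0, 0, 0, 1],
    [0.8, 0, -0.15, 0, 0, 0, 1],
    [0.8, 0, -0.15, 0, 0, 0, 1],
    [0.8, 0, -0.15, 0, 0, 0, 1]
  ]
}}

```text
time_s: 9.17
position: [0.6588, 0.2841, 0.2409]
tcp_rot: [[0.244, 0.97, -0.001], [0.97, -0.244, -0.0], [-0.001, -0.001, -1.0]]
force: [0.7, -1.2, -0.4]
opening: 0.008
grasp_force: 0.0
```

```bash
python3 - <<'E'
from rig import *;from h import *
import pickle
s,c=pickle.load(open('w3.pkl','rb'));w=wcam(s,c)
K=cast(w,(325,117),.09);d=np.array([.249,.969]);print(K,(K[:2]-[.5755,-.0480])@d,'from start knob',([.6243,.1402]-K[:2])@d)
kp=cast(w,(325,132),.0445);print('keeper far edge',(kp-K)[:2]@d)
s=read_state();print(s['position'],s['force']);t=capture('top')
cv2.imwrite('pics/top9.png',cv2.resize(t['image'][130:350,120:500],None,fx=2,fy=2,interpolation=cv2.INTER_CUBIC)[...,::-1])
E
```

```text
[0.61846439 0.1158827  0.09      ] 0.16950046593758114 from start knob 0.025016534062418855
keeper far edge -0.008429934869731407
[0.65880095 0.28405796 0.2408895 ] [ 0.67252835 -1.21239424 -0.43996661]
```

View pics/top9.png

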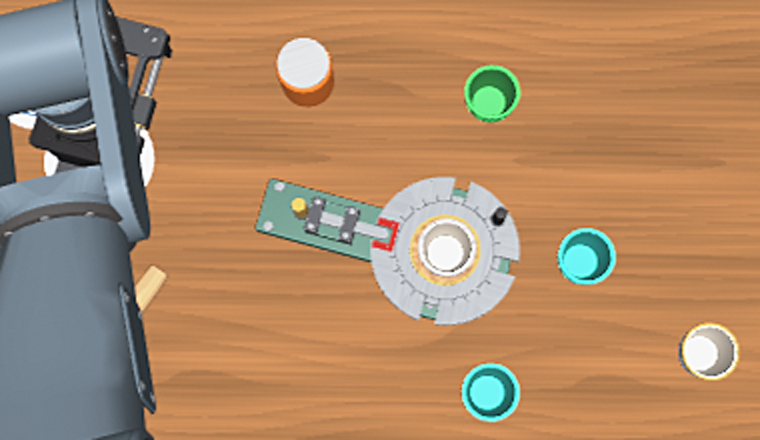

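The final picture shows the bolt home in the red slot at (385,235), with the knob 169.5 mm from the axis against the nominal 170 mm. It sits 8 mm, its own radius, from the keeper. The cup is central at (445,247), and the tin, the spare cup and the visible end of the hammer are where they were.

```bash
python3 -c "
from rig import *
print(hand_in())"
```

```text
the job is handed in; nothing more can be done
None
```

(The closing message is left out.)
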